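Stack a marked board on spacer sticks to dry flat

ROBOT

A 7-joint arm with a two-finger parallel gripper is mounted at the origin on the work surface; the furniture and walls round the work are solid. World frame = base frame: x ahead of the robot, y to its left, z up, the work surface at z = 0. Lengths are in m, angles in rad, forces in N, time in s.
With the tool pointing down it reaches from about 0.425 to 0.925 m from the base axis. Payload 6.8 kg.
Tool frame: the origin (TCP) lies at the very end of the fingers, on their centre line; the grasp point (between the pads) lies 19 mm behind it; z points along the fingers, y is the line along which they close (so a half turn about z gives the same grasp; the last joint's range is limited). The gripper opens to 88 mm and grips with 3 to 60 N. Pads are 20 mm wide; open, the fingers measure 115 mm over their backs; the gripper's body (75 mm by 178 mm) begins 61 mm behind the grasp point.
Start: joints at [1.231, 0.477, 0.022, 1.555, -0.011, 1.109, -0.083], TCP at [0.155, -0.657, 0.223] pointing down, gripper open.
Joint ranges: [-2.96, 2.96], [-0.34, 2.1], [-1.41, 1.46], [0.24, 2.44], [-1.37, 4.51], [0.17, 1.92], [-2.96, 2.96]. Speed limits (rad/s): [2.39, 2.39, 3.14, 3.14, 3.14, 3.14, 3.14].

INTERFACE

Orientations are given as a 3x3 rotation matrix whose columns are the frame's x, y, z axes.
In Python, from bench import get_obs, viewer, robot, nets gives the robot as it stands.
- The arm moves only by the shell command python3 -m jog 'ROWS'. ROWS is JSON, a list of rows, each a list of 3 entries, a list of its own where there are three numbers: the opening, from 0 (shut) to 1 (fully open), then the shift along the tool's x, y, z in units of 0.5 m (1.0 is 0.5 m), then the turn about the tool's z in units of 45 degrees (1.0 is 45 degrees). A call has exactly 8 rows; each row shifts and turns the commanded pose from where the row before left it, along the tool's axes as they then stand; what a row does not reach is not made up. A row lasts 1/12 s, in which the tool goes at most 41.7 mm and 7.16 degrees, less where a joint would pass 70% of its speed; a pose out of reach is approached as far as the arm can. A call with a number of a shift or a turn outside -1 to 1 is refused whole. A call with a gripper value outside its range is refused whole. The fingers move at their own pace and stop on an object; the grip force is fixed at half the most. Time passes only in rows, so rows that do not move let the fingers close, or fill a call up. It gives the time, the measured TCP pose, the force, the opening and the grip force at its end, in the units of the state.
- get_obs(): the state, without advancing time (a new reading comes with each control period).
- viewer.grab_frame(name): name is "scene" or "top" or "wrist"; returns the picture (420x560x3 uint8, blue, green, red); there is no depth.
- viewer.get_calibration(name): a dict with "intrinsics" (3x3 intrinsics, pixels), "position" and "rotation" of the camera in the world. Camera axes: x right, y up, looking along -z (the intrinsics and any distortion apply to the point x, -y, -z); pixel columns grow to the right and rows downward; lengths in m; the calibration is good to about 2 mm. A picture is of the moment at which its call begins: read the wrist's pose just before it. get_calibration takes no time and is no camera call; for the wrist camera it gives the pose at the moment of the call.
- robot.close_job(): hands the job in; it is judged then, once.
Trained networks look in the newest picture that a camera, given by its name, has taken for a name from the list of things; names that differ only in an ending like _2 or _b are one class to them, and where a whole thing is asked for, a point or a joint stands for the part that bears it (a point fixed in the world has none). Each returns a list of dicts, best first, with "p" (0 to 1); they miss things now and then, are a little off and sometimes report something else, mostly with a low value. They report only what shows in the picture. A call takes as long as a camera call.
- nets.look_for(camera, thing): "extent" ([left, top, right, bottom] in pixels, round what is visible of it).
The state is a dict: "time": time; "q": joint angles; "joint_vel": joint speeds; "tau": joint torques, N m; "tcp_pos": TCP position; "eef_rot": TCP orientation; "force": force on the tool from outside, world axes, zero at the start; "moment": the same for the moment, N m; "finger_gap": finger opening in m; "grip_force": force on a finger pad.
Only numpy, scipy, OpenCV 4.12 (cv2) and the standard library are available. Lean on these libraries where they do the work, as an engineer would, in place of code of your own. Each camera call takes 0.05 s, during which the arm holds its last target. There are 200 camera calls.

TASK

Stack the loose board to dry flat over the fixed brown base board, matching the painted colours: lay the red-tipped stick squarely across the base, centred on the black line near its red end, and the blue-tipped stick likewise on the black line near its blue end, then lay the pale board on the two sticks, straight above the base and centred on it, red end above red end. Finally stand the block plane, sole down, on the middle of the pale board and in line with it as a weight. Leave the yellow-tipped stick where it lies.

Things in the scene. Friction and masses are not known exactly. Their poses are not given: they have to be found in the camera images.
- base_top (a point): Base board, brown wood, 68 x 310 x 26 mm, fixed flat on the table; one end is painted red, the other blue, and two black lines 18 mm wide run across its top. This point is the centre of its top face (26 mm above the table). Its y axis runs along the board towards the RED end, x across its width, z up. The middle of the black line near the red end lies at y = +105 mm, of the one near the blue end at y = -105 mm.
- stick_red_center (a point): Spacer stick of pale wood with both tips painted red, 18 x 110 x 16 mm (width, length, height), 30 g, lying loose. The point is its centre (8 mm above its underside); y axis along its length, z up.
- stick_blue_center (a point): Spacer stick like the red one but with both tips painted blue, 18 x 110 x 16 mm; centre, y axis along its length, z up.
- stick_yellow_center (a point): Spacer stick like the others but with both tips painted yellow, 18 x 110 x 16 mm; belongs to another stack and stays where it is. Centre, y axis along its length.
- board_center (a point): Pale loose board, 66 x 292 x 25 mm (width, length, thickness), about 0.23 kg, one end painted red and the other blue, lying flat. The point is its centre (12.5 mm above its underside); y axis along its length towards the RED end, x across its width, z up.
- plane_center (a point): Block plane, grey metal with a dark wooden cap and a pale round front knob, 48 x 150 x 62 mm, about 0.7 kg, standing sole down. The point lies in the middle of its length and width, 22 mm above its sole, between its two upright metal sides, which are 48 mm apart outside and reach 34 mm above the sole; the wooden cap rises to 62 mm. y axis along its length, z up.

How it is judged:
On the way, in this order (a step that is already met when the one before it is completed fails the run):
1. the red- and blue-tipped sticks lie across the base on their own black lines (x of stick_red_center in the frame of base_top between -0.015 and 0.015 m and y of stick_red_center in the frame of base_top between 0.093 and 0.117 m and z of stick_red_center in the frame of base_top between 0.004 and 0.012 m and angle between the y axis of each of stick_red_center, stick_blue_center and the x axis of base_top, either way round below 0.17 rad and x of stick_blue_center in the frame of base_top between -0.015 and 0.015 m and y of stick_blue_center in the frame of base_top between -0.117 and -0.093 m and z of stick_blue_center in the frame of base_top between 0.004 and 0.012 m), for 0.2 s.
2. the pale board lies on both sticks above the base, red end over red end (all of step 1 and x of board_center in the frame of base_top between -0.015 and 0.015 m and y of board_center in the frame of base_top between -0.015 and 0.015 m and z of board_center in the frame of base_top between 0.0245 and 0.0325 m and angle between the y axis of board_center and the y axis of base_top, either way round below 0.12 rad and y of stick_red_center in the frame of board_center above 0.05 m), for 0.2 s.
At the end, for the whole second after the job is handed in: Red- and blue-tipped sticks flat on their lines (12 mm along the base, 15 mm across, 0.17 rad); board on both sticks, over the base within 15 mm and 0.12 rad, red over red; plane sole down on the board's middle within 15 mm, in line within 0.17 rad; yellow-tipped stick moved under 20 mm (all of step 2 and x of plane_center in the frame of board_center between -0.015 and 0.015 m and y of plane_center in the frame of board_center between -0.015 and 0.015 m and z of plane_center in the frame of board_center between 0.0305 and 0.0385 m and angle between the y axis of plane_center and the y axis of board_center, either way round below 0.17 rad and angle between the z axis of plane_center and the z axis of board_center, either way round below 0.1 rad); the robot touches nothing.
It fails at once if the yellow-tipped stick is moved by 20 mm or more (distance of stick_yellow_center from where it was at the start of the episode above 0.02 m).
It also fails if it takes over 99 s, if anything falls off the work surface, if the arm or the gripper's body presses on something with over 40 N, if the wrist force passes 120 N, or if a joint passes its speed limit or range.

## Working session

There is one attempt and no reset: what is moved stays moved. The work goes in short steps, Python scripts to look and compute and a shell command to move; the robot and the scene stay as the last step left them, time stands still between calls to the robot, and variables do not carry over. Pictures are saved under pics/ and viewed, at most 14 in all, crops included, and the job is handed in when it is done.

```bash
mkdir -p pics; ls
python3 - <<'E'
from bench import get_obs, viewer, robot, nets
import cv2
o=get_obs();print(o['time'],o['tcp_pos'],o['eef_rot'],o['finger_gap'])
for n in ['top','scene']:
    cv2.imwrite(f'pics/{n}0.png',viewer.grab_frame(n)); c=viewer.get_calibration(n);print(n,c)
    for t in ['base_top','stick_red_center','stick_blue_center','stick_yellow_center','board_center','plane_center']:
        print(t,[(([round(v) for v in d['extent']]),round(d['p'],2)) for d in nets.look_for(n,t)][:3])
E
```

```text
pics
0.0 [ 0.15489653 -0.65635358  0.22167906] [[ 9.73257534e-01  2.29715998e-01 -5.76267359e-04]
 [ 2.29716669e-01 -9.73255936e-01  1.77046708e-03]
 [-1.54151015e-04 -1.85549864e-03 -9.99998267e-01]] 0.08762310445070114
top {'intrinsics': array([[431.91909064,   0.        , 275.56602057],
       [  0.        , 431.91909064, 206.60551689],
       [  0.        ,   0.        ,   1.        ]]), 'position': array([0.49374817, 0.07933443, 1.08868866]), 'rotation': array([[ 0.01389085,  0.99862193, -0.05060922],
       [-0.99989536,  0.01407736,  0.00333064],
       [ 0.00403849,  0.05055766,  0.99871298]])}
base_top [([218, 146, 247, 275], 0.84), ([374, 137, 402, 199], 0.19)]
stick_red_center [([162, 222, 181, 266], 0.92), ([219, 145, 249, 275], 0.49)]
stick_blue_center [([166, 155, 177, 204], 0.66)]
stick_yellow_center [([377, 223, 386, 271], 0.93)]
board_center [([300, 150, 336, 269], 0.71)]
plane_center [([374, 137, 402, 198], 0.82), ([375, 224, 386, 270], 0.38)]
scene {'intrinsics': array([[468.83539295,   0.        , 280.39650913],
       [  0.        , 468.83539295, 209.34858631],
       [  0.        ,   0.        ,   1.        ]]), 'position': array([-0.20140021,  0.47799159,  0.45618925]), 'rotation': array([[-0.47584029,  0.37624395, -0.79499466],
       [-0.87937718, -0.18657541,  0.43804725],
       [ 0.01648617,  0.90754069,  0.41964044]])}
base_top [([184, 205, 288, 294], 0.76)]
stick_red_center [([152, 271, 165, 314], 0.92)]
stick_blue_center [([128, 229, 151, 261], 0.97)]
stick_yellow_center [([388, 212, 428, 242], 0.88), ([273, 190, 367, 265], 0.5)]
board_center [([275, 189, 367, 264], 0.79)]
plane_center [([327, 170, 384, 209], 0.76)]
```

Run:
```python
import cv2
i=cv2.imread('pics/top0.png'); c=i[110:300,140:420]
cv2.imwrite('pics/top0c.png',cv2.resize(c,None,fx=2.85,fy=2.85,interpolation=cv2.INTER_CUBIC))
```

```text
(no output)
```

View pics/top0c.png

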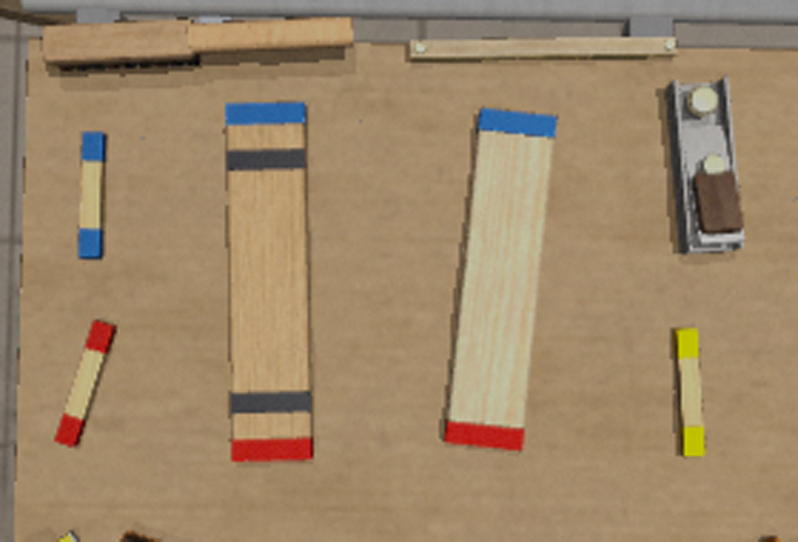

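View pics/scene0.png

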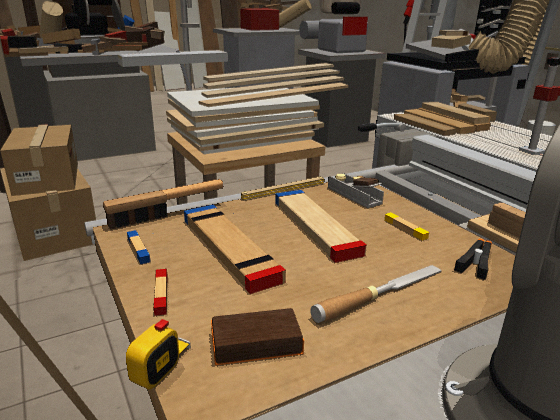

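The top view shows blue stick, red stick, base, pale board, plane and yellow stick, all with their red ends towards the robot (image bottom). The net boxes agree with it, and the scene view shows nothing else close by. Next I measure from the colours.

```bash
cat > h.py <<'E'
import numpy as np, cv2
from bench import get_obs, viewer, robot, nets
def p2w(uv,z,c):
    uv=np.atleast_2d(np.asarray(uv,float)); K=c['intrinsics']
    d=np.c_[(uv[:,0]-K[0,2])/K[0,0],-(uv[:,1]-K[1,2])/K[1,1],-np.ones(len(uv))]@np.asarray(c['rotation']).T
    p=np.asarray(c['position']); return p+d*((z-p[2])/d[:,2])[:,None]
def masks(img):
    h=cv2.cvtColor(img,cv2.COLOR_BGR2HSV); r=cv2.inRange
    return dict(red=r(h,(0,190,110),(6,255,255))|r(h,(174,190,110),(180,255,255)),blue=r(h,(100,150,80),(125,255,255)),
      yellow=r(h,(25,200,140),(35,255,255)),black=r(h,(0,0,30),(180,70,85)))
def blobs(m,amin):
    n,l,s,c=cv2.connectedComponentsWithStats(m)
    return [(np.round(c[i],1).tolist(),s[i].tolist(), (l==i)) for i in range(1,n) if s[i,4]>=amin]
def ang(v): return np.degrees(np.arctan2(v[1],v[0]))
E
python3 - <<'E'
from h import *
img=cv2.imread('pics/top0.png');c=viewer.get_calibration('top')
for n,m in masks(img).items():
    for b in blobs(m,25):
        if 140<b[0][0]<420 and 130<b[0][1]<285: print(n,b[0],b[1],p2w(b[0],.016 if b[1][4]<140 else .026,c)[0].round(4))
E
```

```text
red [174.6, 227.6] [170, 223, 10, 11, 68] [0.4925 0.3252 0.016 ]
red [163.6, 260.7] [159, 256, 10, 11, 66] [0.4105 0.3503 0.016 ]
red [309.5, 262.7] [296, 258, 28, 10, 185] [ 0.4113 -0.0092  0.026 ]
red [235.0, 267.4] [221, 264, 28, 8, 190] [0.3974 0.1729 0.026 ]
blue [233.1, 149.3] [219, 146, 28, 7, 173] [0.6884 0.183  0.026 ]
blue [321.1, 152.7] [308, 149, 27, 9, 177] [ 0.6831 -0.0353  0.026 ]
blue [172.0, 161.0] [169, 157, 7, 9, 63] [0.6585 0.336  0.016 ]
blue [171.0, 195.1] [168, 191, 7, 10, 64] [0.5731 0.3363 0.016 ]
yellow [380.9, 229.9] [378, 225, 7, 11, 68] [ 0.4939 -0.1865  0.016 ]
yellow [383.0, 264.5] [380, 260, 7, 10, 70] [ 0.4085 -0.1918  0.016 ]
black [377.1, 168.8] [374, 139, 8, 60, 180] [ 0.6449 -0.1744  0.026 ]
black [393.3, 148.4] [391, 138, 5, 25, 54] [ 0.6983 -0.2173  0.016 ]
black [232.8, 165.6] [220, 163, 27, 7, 165] [0.6477 0.183  0.026 ]
black [234.3, 250.8] [221, 247, 28, 8, 176] [0.4378 0.1754 0.026 ]
```

View pics/top0.png

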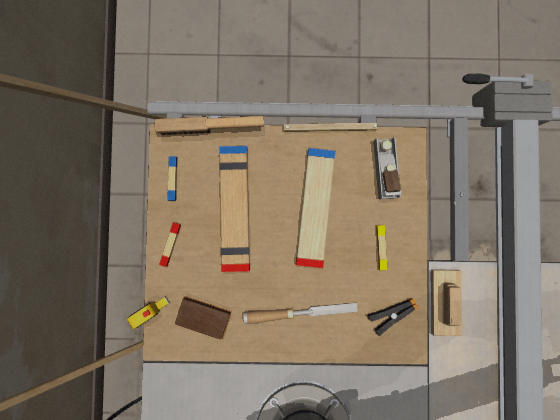

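```bash
cat > st.py <<'E'
from h import *
import sys
o=get_obs();R=o['eef_rot'];a=np.degrees(np.arctan2(R[1,0],R[0,0]))
print('t',round(o['time'],2),'tcp',o['tcp_pos'].round(4),'a',round(a,2),'gap',round(o['finger_gap'],4),'F',np.round(o['force'],1),'q7',round(o['q'][6],2))
if len(sys.argv)>4:   # target x y z a: shift in tool axes after turning, in units
    T=np.array(sys.argv[1:4],float); ta=float(sys.argv[4]); d=T-o['tcp_pos']; turn=-((ta-a+180)%360-180)/45
    t=np.radians(ta); print('turn',round(turn,3),'then shift x,y,z units',(np.array([np.cos(t)*d[0]+np.sin(t)*d[1],np.sin(t)*d[0]-np.cos(t)*d[1],-d[2]])/.5).round(4))
    print('shift now',(R.T@d/.5).round(4))
E
python3 -m jog '[[1,[0,0,-0.08],-0.155],[1,[0,0,-0.08],-0.155],[1,[0,0,-0.04],-0.155],[1,[0,0,0],-0.155],[1,[0,0,0],-0.155],[1,[0,0,0],-0.155],[1,[0,0,0],-0.155],[1,[0,0,0],-0.155]]'
python3 -m jog '[[1,[0,0,0],-0.155],[1,[0,0,0],-0.155],[1,[0,0,0],-0.155],[1,[0,0,0],0],[1,[0.05,0.05,0],0],[1,[0.05,0.05,0],0],[1,[0.05,0.05,0],0],[1,[0.05,0.05,0],0]]'
python3 st.py 0.5 -0.3 0.32 90
```

```text
time: 1.37
tcp_pos: [0.155, -0.6569, 0.3228]
eef_rot: [[0.351, 0.936, -0.0], [0.936, -0.351, -0.0], [-0.0, 0.0, -1.0]]
force: [-0.2, 0.3, -0.4]
finger_gap: 0.0881
grip_force: 0.0
time: 2.03
tcp_pos: [0.2559, -0.5558, 0.3227]
eef_rot: [[0.005, 1.0, 0.0], [1.0, -0.005, -0.0], [-0.0, 0.0, -1.0]]
force: [-0.0, -0.6, 0.1]
finger_gap: 0.0876
grip_force: 0.0
t 2.03 tcp [ 0.2559 -0.5558  0.3227] a 89.72 gap 0.0876 F [-0.  -0.6  0.1] q7 0.95
turn -0.006 then shift x,y,z units [0.5116 0.4882 0.0054]
shift now [0.5139 0.4857 0.0055]
```

The top view shows a low saw fence to the right (columns 500–540); at z = 0.32 I pass over it. I carry on round towards the sticks, looking with the wrist camera on the way.

```bash
python3 -m jog '[[1,[0.055,0.055,0],0],[1,[0.055,0.055,0],0],[1,[0.055,0.055,0],0],[1,[0.055,0.055,0],0],[1,[0.055,0.055,0],0],[1,[0.055,0.055,0],0],[1,[0.055,0.055,0],0],[1,[0.055,0.055,0],0]]'
python3 -m jog '[[1,[0.08,0,0],0],[1,[0.08,0,0],0],[1,[0.06,0.02,0],0],[1,[0,0,0],0],[1,[0,0,0],0],[1,[0,0,0],0],[1,[0,0,0],0],[1,[0,0,0],0]]'
python3 - <<'E'
from h import *
cal=viewer.get_calibration('wrist');im=viewer.grab_frame('wrist');cv2.imwrite('pics/w1.png',im);np.save('w1.npy',cal,allow_pickle=True);print(cal)
E
python3 st.py 0.452 0.338 0.2 163
```

```text
time: 2.7
tcp_pos: [0.4761, -0.3355, 0.323]
eef_rot: [[0.005, 1.0, 0.0], [1.0, -0.005, -0.001], [-0.001, 0.0, -1.0]]
force: [0.6, -0.5, 1.1]
finger_gap: 0.0879
grip_force: 0.0
time: 3.37
tcp_pos: [0.4846, -0.2285, 0.3225]
eef_rot: [[0.004, 1.0, -0.0], [1.0, -0.004, -0.0], [-0.0, -0.0, -1.0]]
force: [-0.2, -0.6, -0.1]
finger_gap: 0.0877
grip_force: 0.0
{'intrinsics': array([[338.98609496,   0.        , 276.18333284],
       [  0.        , 338.98609496, 212.5079384 ],
       [  0.        ,   0.        ,   1.        ]]), 'position': array([ 0.4846239 , -0.14500303,  0.48365486]), 'rotation': array([[ 9.99990104e-01,  4.30878233e-03,  1.10750908e-03],
       [-4.44136990e-03,  9.52461425e-01,  3.04626835e-01],
       [ 2.57711052e-04, -3.04628739e-01,  9.52471136e-01]])}
t 3.42 tcp [ 0.4846 -0.2283  0.3225] a 89.82 gap 0.0878 F [-0.9  0.4 -0.2] q7 0.22
turn -1.626 then shift x,y,z units [0.3936 1.0641 0.2449]
shift now [ 1.1324 -0.0687  0.245 ]
```

View pics/w1.png

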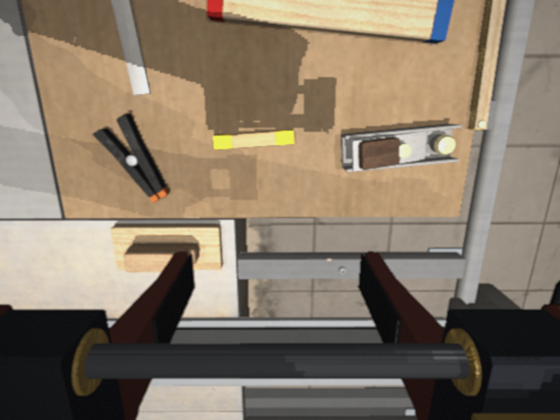

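The wrist view shows the yellow stick (254,140), the plane (400,150) and the pale board's edge, so the camera looks ahead along tool +x. I move on towards the base and sticks.

```bash
python3 -m jog '[[1,[0.08,0,0],0],[1,[0.08,0,0],0],[1,[0.08,0,0],0],[1,[0.08,0,0],0],[1,[0.08,0,0],0],[1,[0.08,0.01,0],0],[1,[0.08,0.02,0],0],[1,[0.08,0.02,0],0]]'
python3 -m jog '[[1,[0.08,0.02,0],0],[1,[0.08,0.02,0],0],[1,[0,0,0],0],[1,[0,0,0],0],[1,[0,0,0],0],[1,[0,0,0],0],[1,[0,0,0],0],[1,[0,0,0],0]]'
cat > wl.py <<'E'
from h import *
import sys
cal=viewer.get_calibration('wrist');im=viewer.grab_frame('wrist');n=sys.argv[1];cv2.imwrite(f'pics/{n}.png',im);np.save(f'{n}.npy',cal,allow_pickle=True)
for k,m in masks(im).items():
    for b in blobs(m,40):
        if b[0][1]<300: print(k,b[0],b[1],*[p2w(b[0],z,cal)[0][:2].round(4) for z in (.016,.026,.042,.067)])
E
python3 wl.py w2; python3 st.py 0.452 0.338 0.1 163
```

```text
time: 4.08
tcp_pos: [0.5102, 0.0939, 0.323]
eef_rot: [[0.003, 1.0, 0.001], [1.0, -0.003, -0.001], [-0.001, 0.001, -1.0]]
force: [0.8, -0.9, 0.8]
finger_gap: 0.0879
grip_force: 0.0
time: 4.75
tcp_pos: [0.5303, 0.1713, 0.3228]
eef_rot: [[0.003, 1.0, 0.0], [1.0, -0.003, -0.001], [-0.001, 0.0, -1.0]]
force: [-0.3, 0.6, -0.0]
finger_gap: 0.0877
grip_force: 0.0
red [180.3, 24.4] [171, 15, 20, 20, 278] [0.4129 0.3484] [0.4154 0.3464] [0.4195 0.3433] [0.4257 0.3383]
red [247.1, 45.8] [237, 37, 21, 18, 256] [0.4944 0.3243] [0.4952 0.3228] [0.4964 0.3204] [0.4983 0.3167]
red [177.8, 148.8] [172, 143, 13, 14, 139] [0.3959 0.1969] [0.3988 0.1982] [0.4033 0.2002] [0.4105 0.2033]
red [181.8, 179.9] [176, 167, 13, 25, 250] [0.3975 0.1536] [0.4004 0.1558] [0.4049 0.1593] [0.412  0.1647]
red [200.1, 285.0] [194, 266, 12, 39, 375] [ 0.4112 -0.013 ] [ 0.4138 -0.0073] [0.4178 0.0019] [0.4242 0.0162]
blue [311.6, 36.4] [303, 29, 19, 16, 292] [0.5749 0.3346] [0.5739 0.3329] [0.5724 0.3302] [0.57   0.3259]
blue [380.3, 36.4] [371, 29, 19, 16, 277] [0.6603 0.3343] [0.6575 0.3326] [0.653  0.3299] [0.6461 0.3
[... 334 characters left out ...]
, 166.6] [202, 142, 16, 49, 495] [0.4378 0.1723] [0.4398 0.174 ] [0.4429 0.1769] [0.4479 0.1813]
black [101.1, 184.2] [89, 181, 20, 9, 83] [0.2831 0.1479] [0.2884 0.1502] [0.2969 0.1538] [0.3101 0.1595]
black [32.5, 217.1] [24, 184, 16, 63, 196] [0.1755 0.0993] [0.1831 0.1027] [0.1952 0.108 ] [0.2142 0.1163]
black [434.5, 279.2] [422, 221, 30, 108, 199] [ 0.7747 -0.0044] [0.7694 0.0011] [0.7611 0.01  ] [0.748  0.0239]
black [12.6, 275.7] [0, 242, 60, 69, 474] [0.1236 0.0043] [0.1323 0.0097] [0.1462 0.0183] [0.1679 0.0317]
t 4.8 tcp [0.5302 0.1717 0.3228] a 89.87 gap 0.088 F [ 0.2  0.6 -0.6] q7 -0.61
turn -1.625 then shift x,y,z units [0.2468 0.2723 0.4456]
shift now [ 0.3325 -0.1573  0.4454]
```

View pics/w2.png

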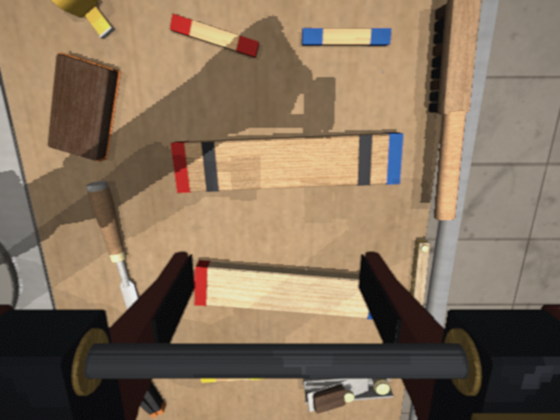

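```bash
python3 -m jog '[[1,[0.066,-0.031,0],0],[1,[0.066,-0.031,0],0],[1,[0.066,-0.031,0],0],[1,[0.066,-0.031,0],0],[1,[0.066,-0.031,0],0],[1,[0,0,0.04],-0.148],[1,[0,0,0.04],-0.148],[1,[0,0,0.04],-0.148]]'
python3 -m jog '[[1,[0,0,0.04],-0.148],[1,[0,0,0.04],-0.148],[1,[0,0,0.04],-0.148],[1,[0,0,0.04],-0.148],[1,[0,0,0.04],-0.148],[1,[0,0,0.04],-0.148],[1,[0,0,0.04],-0.148],[1,[0,0,0.04],-0.148]]'
python3 st.py 0.4526 0.337 0.004 163.4;python3 wl.py w3
```

```text
time: 5.47
tcp_pos: [0.4523, 0.3385, 0.2625]
eef_rot: [[-0.348, 0.937, 0.001], [0.937, 0.348, 0.0], [-0.0, 0.002, -1.0]]
force: [0.7, 1.2, -0.4]
finger_gap: 0.0877
grip_force: 0.0
time: 6.13
tcp_pos: [0.4531, 0.3374, 0.1019]
eef_rot: [[-0.959, 0.284, 0.001], [0.284, 0.959, -0.0], [-0.001, 0.0, -1.0]]
force: [-0.2, -0.1, -0.9]
finger_gap: 0.088
grip_force: 0.0
t 6.13 tcp [0.4531 0.3374 0.1019] a 163.52 gap 0.088 F [-0.2 -0.1 -0.9] q7 -0.01
turn 0.003 then shift x,y,z units [ 0.0007 -0.001   0.1957]
shift now [ 0.0008 -0.001   0.1957]
red [275.6, 162.6] [265, 147, 22, 32, 675] [0.4111 0.3485] [0.4095 0.349 ] [0.407  0.3498] [0.403 0.351]
red [48.5, 217.7] [5, 196, 86, 44, 1519] [0.4021 0.169 ] [0.4009 0.1768] [0.3989 0.1892] [0.3959 0.2086]
red [277.5, 265.9] [268, 255, 20, 24, 442] [0.4916 0.3262] [0.4867 0.3276] [0.479  0.3298] [0.4669 0.3333]
black [460.0, 193.8] [414, 0, 146, 314, 6795] [0.4731 0.4748] [0.4691 0.4702] [0.4625 0.4628] [0.4522 0.4512]
black [436.6, 6.9] [434, 0, 6, 14, 41] [0.3446 0.476 ] [0.3457 0.4713] [0.3475 0.4638] [0.3502 0.4521]
black [523.1, 51.8] [448, 0, 112, 167, 7920] [0.3872 0.5272] [0.3865 0.5205] [0.3856 0.5097] [0.384  0.4928]
black [439.8, 33.3] [437, 14, 7, 40, 136] [0.3604 0.4757] [0.3608 0.4711] [0.3616 0.4636] [0.3627 0.452 ]
black [495.8, 184.8] [490, 178, 11, 15, 86] [0.4738 0.5013] [0.4697 0.4956] [0.4631 0.4865] [0.4528 0.4722]
black [520.1, 235.1] [514, 226, 14, 17, 74] [0.5201 0.5157] [0.5141 0.5094] [0.5045 0.4993] [0.4895 0.4836]
black [75.7, 264.5] [34, 245, 81, 39, 1283] [0.4441 0.1709] [0.4412 0.1786] [0.4365 0.1908] [0.4292 0.21  ]
black [538.9, 281.0] [533, 268, 14, 23, 134] [0.5656 0.5275] [0.5578 0.5207] [0.5452 0.5099] [0.5256 0.493 ]
black [556.9, 288.9] [552, 276, 8, 26, 87] [0.5774 0.5413] [0.5691 0.534 ] [0.5558 0.5223] [0.535 0.504]
```

View pics/w3.png

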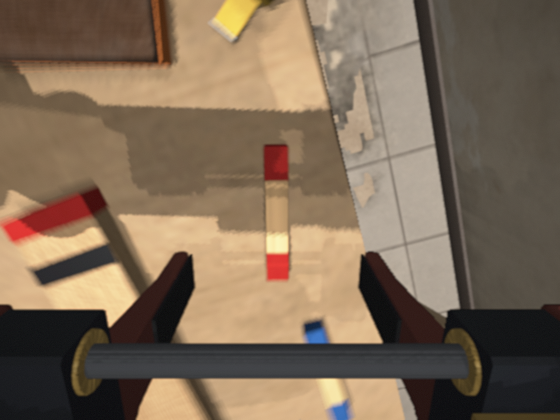

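The stick sits centred between the fingers (column 276) and aligned. I descend and grip.

```bash
python3 -m jog '[[1,[0.003,0,0.05],0],[1,[0,0,0.05],0],[1,[0,0,0.05],0],[1,[0,0,0.03],0],[1,[0,0,0.016],0],[1,[0,0,0],0],[0,[0,0,0],0],[0,[0,0,0],0]]'
python3 -m jog '[[0,[0,0,0],0],[0,[0,0,0],0],[0,[0,0,0],0],[0,[0,0,0],0],[0,[0,0,0],0],[0,[0,0,0],0],[0,[0,0,-0.05],0],[0,[0,0,-0.05],0]]'
python3 st.py 0.4388 0.1747 0.1 92.2
```

```text
time: 6.85
tcp_pos: [0.4518, 0.3393, 0.0061]
eef_rot: [[-0.957, 0.288, 0.002], [0.288, 0.957, 0.001], [-0.001, 0.002, -1.0]]
force: [0.3, 0.4, 0.7]
finger_gap: 0.078
grip_force: 0.0
time: 7.52
tcp_pos: [0.45, 0.3376, 0.054]
eef_rot: [[-0.958, 0.288, -0.003], [0.288, 0.958, -0.002], [0.002, -0.003, -1.0]]
force: [0.0, -0.1, -0.6]
finger_gap: 0.0246
grip_force: 0.0
t 7.52 tcp [0.45   0.3376 0.054 ] a 163.29 gap 0.0246 F [ 0.  -0.1 -0.6] q7 -0.07
turn 1.58 then shift x,y,z units [-0.3248 -0.035  -0.0919]
shift now [-0.072  -0.3188 -0.0913]
```

The fingers are slower than I allowed, and the lift began before they met the stick. I reopen a little, go back down and wait longer.

```bash
python3 -m jog '[[0.6,[0,0,0],0],[0.6,[0,0,0],0],[0.6,[0,0,0],0],[0.6,[0,0,0],0],[0.6,[0,0,0.05],0],[0.6,[0,0,0.05],0],[0,[0,0,0],0],[0,[0,0,0],0]]'
python3 -m jog '[[0,[0,0,0],0],[0,[0,0,0],0],[0,[0,0,0],0],[0,[0,0,0],0],[0,[0,0,0],0],[0,[0,0,0],0],[0,[0,0,0],0],[0,[0,0,0],0]]'
python3 st.py 0.4388 0.1747 0.1 92.2
```

```text
time: 8.18
tcp_pos: [0.4501, 0.3379, 0.0032]
eef_rot: [[-0.958, 0.287, -0.003], [0.287, 0.958, -0.002], [0.002, -0.002, -1.0]]
force: [-0.3, 0.1, -0.2]
finger_gap: 0.0428
grip_force: 0.0
time: 8.85
tcp_pos: [0.4512, 0.3385, 0.0051]
eef_rot: [[-0.958, 0.288, 0.0], [0.288, 0.958, -0.0], [-0.001, 0.0, -1.0]]
force: [-1.3, -2.1, 5.9]
finger_gap: 0.0179
grip_force: 30.0
t 8.85 tcp [0.4512 0.3385 0.0051] a 163.26 gap 0.0179 F [-1.3 -2.1  5.9] q7 -0.13
turn 1.579 then shift x,y,z units [-0.3264 -0.0374 -0.1898]
shift now [-0.0707 -0.3209 -0.1898]
```

```bash
python3 -m jog '[[0,[0,0,-0.03],0],[0,[0,0,-0.055],0],[0,[0,0,-0.055],0],[0,[0,0,-0.05],0],[0,[0,0,0],0.144],[0,[0,0,0],0.144],[0,[0,0,0],0.144],[0,[0,0,0],0.144]]'
python3 -m jog '[[0,[0,0,0],0.144],[0,[0,0,0],0.144],[0,[0,0,0],0.144],[0,[0,0,0],0.144],[0,[0,0,0],0.144],[0,[0,0,0],0.144],[0,[0,0,0],0.139],[0,[-0.04,-0.007,0],0]]'
python3 -m jog '[[0,[-0.07,-0.008,0],0],[0,[-0.07,-0.008,0],0],[0,[-0.07,-0.007,0],0],[0,[-0.05,-0.007,0],0],[0,[-0.026,0,0],0],[0,[0,0,0],0],[0,[0,0,0],0],[0,[0,0,0],0]]'
python3 st.py 0.4388 0.1747 0.033 92.2; python3 wl.py w4
```

```text
time: 9.52
tcp_pos: [0.4511, 0.3386, 0.1007]
eef_rot: [[-0.732, 0.682, 0.001], [0.682, 0.732, 0.001], [0.0, 0.001, -1.0]]
force: [0.3, 0.0, -0.7]
finger_gap: 0.0179
grip_force: 30.0
time: 10.18
tcp_pos: [0.448, 0.3227, 0.1013]
eef_rot: [[-0.037, 0.999, 0.001], [0.999, 0.037, 0.005], [0.005, 0.002, -1.0]]
force: [1.2, 0.2, 0.7]
finger_gap: 0.0176
grip_force: 30.0
time: 10.85
tcp_pos: [0.4392, 0.1765, 0.1003]
eef_rot: [[-0.04, 0.999, 0.001], [0.999, 0.04, 0.001], [0.001, 0.001, -1.0]]
force: [-0.1, -0.3, -0.3]
finger_gap: 0.0176
grip_force: 30.0
t 10.85 tcp [0.4392 0.1765 0.1003] a 92.28 gap 0.0176 F [-0.1 -0.3 -0.3] q7 -0.83
turn 0.002 then shift x,y,z units [-0.0037 -0.0009  0.1346]
shift now [-0.0038 -0.001   0.1346]
red [276.0, 202.8] [257, 178, 39, 51, 1884] [0.4383 0.1893] [0.4382 0.1922] [0.438  0.1968] [0.4377 0.2039]
red [221.8, 224.1] [209, 182, 27, 86, 1855] [0.3974 0.1707] [0.3989 0.1743] [0.4014 0.1801] [0.4053 0.1892]
blue [499.2, 2.1] [479, 0, 40, 6, 201] [0.575  0.3273] [0.5693 0.3245] [0.5602 0.3201] [0.546  0.3133]
black [552.5, 240.3] [539, 188, 21, 80, 852] [0.6555 0.1671] [0.6466 0.1709] [0.6322 0.1769] [0.6098 0.1864]
black [84.3, 247.7] [80, 241, 9, 15, 91] [0.2893 0.1469] [0.2952 0.1515] [0.3047 0.1588] [0.3196 0.1703]
```

View pics/w4.png

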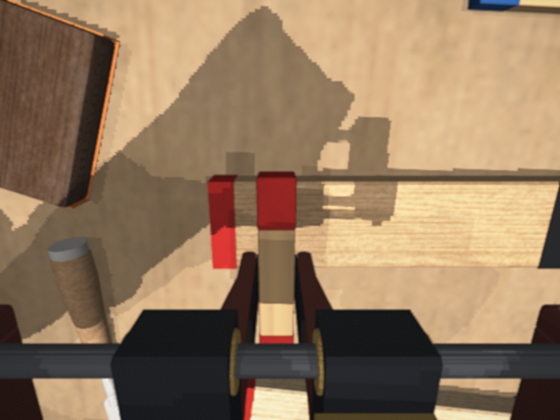

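The red stick is held squarely just above its line (line hidden beneath at column 276; red base end at 222). I lower and release.

```bash
python3 -m jog '[[0,[-0.004,-0.001,0.03],0],[0,[0,0,0.04],0],[0,[0,0,0.035],0],[0,[0,0,0.02],0],[0,[0,0,0.008],0],[0,[0,0,0.004],0],[0,[0,0,0],0],[0,[0,0,0],0]]'
python3 st.py 0.4388 0.1747 0.031 92.2
python3 -m jog '[[0.6,[0,0,0],0],[0.6,[0,0,0],0],[0.6,[0,0,0],0],[0.6,[0,0,0],0],[0.6,[0,0,0],0],[0.6,[0,0,-0.03],0],[0.6,[0,0,-0.06],0],[0.6,[0,0,-0.06],0]]'
python3 st.py 0.6167 0.3354 0.1 180
```

```text
time: 11.57
tcp_pos: [0.4389, 0.1738, 0.0318]
eef_rot: [[-0.039, 0.999, 0.001], [0.999, 0.039, 0.001], [0.001, 0.001, -1.0]]
force: [-0.9, 0.1, 0.4]
finger_gap: 0.0179
grip_force: 30.0
t 11.57 tcp [0.4389 0.1738 0.0318] a 92.26 gap 0.0179 F [-0.9  0.1  0.4] q7 -0.94
turn 0.001 then shift x,y,z units [ 0.0018 -0.0001  0.0016]
shift now [ 0.0018 -0.0001  0.0016]
time: 12.23
tcp_pos: [0.4373, 0.1726, 0.1063]
eef_rot: [[-0.039, 0.999, -0.003], [0.999, 0.039, -0.001], [-0.0, -0.003, -1.0]]
force: [0.4, -0.3, -0.1]
finger_gap: 0.0526
grip_force: 0.0
t 12.23 tcp [0.4373 0.1726 0.1063] a 92.24 gap 0.0526 F [ 0.4 -0.3 -0.1] q7 -0.82
turn -1.95 then shift x,y,z units [-0.3588  0.3256  0.0126]
shift now [0.3113 0.3713 0.0113]
```

```bash
python3 -m jog '[[0.6,[0.03,0.036,0],0],[0.6,[0.055,0.065,0],0],[0.6,[0.055,0.065,0],0],[0.6,[0.055,0.065,0],0],[0.6,[0.055,0.065,0],0],[0.6,[0.041,0.05,0],0],[0.6,[0.02,0.025,0],0],[0.6,[0,0,0],-0.15]]'
python3 -m jog '[[0.6,[0,0,0],-0.15],[0.6,[0,0,0],-0.15],[0.6,[0,0,0],-0.15],[0.6,[0,0,0],-0.15],[0.6,[0,0,0],-0.15],[0.6,[0,0,0],-0.15],[0.6,[0,0,0],-0.15],[0.6,[0,0,0],-0.15]]'
python3 -m jog '[[0.6,[0,0,0],-0.15],[0.6,[0,0,0],-0.15],[0.6,[0,0,0],-0.15],[0.6,[0,0,0],-0.15],[0.6,[0,0,0],0],[0.6,[0,0,0],0],[0.6,[0,0,0],0],[0.6,[0,0,0],0]]'
python3 st.py 0.6167 0.3354 0.004 180;python3 wl.py w5 | grep -v black
```

```text
time: 12.9
tcp_pos: [0.6169, 0.3363, 0.1058]
eef_rot: [[-0.156, 0.988, 0.001], [0.988, 0.156, 0.003], [0.002, 0.001, -1.0]]
force: [-1.8, 0.1, -0.2]
finger_gap: 0.0529
grip_force: 0.0
time: 13.57
tcp_pos: [0.6151, 0.3326, 0.1059]
eef_rot: [[-0.893, 0.45, -0.0], [0.45, 0.893, -0.0], [0.0, -0.0, -1.0]]
force: [0.2, -0.7, 0.8]
finger_gap: 0.0533
grip_force: 0.0
time: 14.23
tcp_pos: [0.6151, 0.3329, 0.1062]
eef_rot: [[-1.0, 0.003, 0.0], [0.003, 1.0, -0.0], [-0.0, -0.0, -1.0]]
force: [-0.2, -0.5, 0.1]
finger_gap: 0.0528
grip_force: 0.0
t 14.23 tcp [0.6151 0.3329 0.1062] a 179.83 gap 0.0528 F [-0.2 -0.5  0.1] q7 0.47
turn -0.004 then shift x,y,z units [-0.0032  0.0049  0.2043]
shift now [-0.0032  0.005   0.2043]
blue [280.5, 165.5] [270, 149, 22, 34, 744] [0.5744 0.3355] [0.5726 0.3354] [0.5698 0.3352] [0.5655 0.3349]
blue [280.3, 268.8] [270, 257, 21, 25, 491] [0.6598 0.3354] [0.6546 0.3352] [0.6464 0.3351] [0.6336 0.3348]
```

View pics/w5.png

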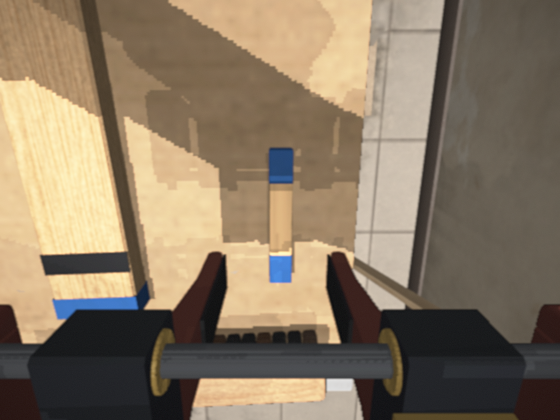

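```bash
python3 -m jog '[[0.6,[-0.004,0.005,0.04],0],[0.6,[0,0,0.05],0],[0.6,[0,0,0.05],0],[0.6,[0,0,0.035],0],[0.6,[0,0,0.02],0],[0.6,[0,0,0.008],0],[0,[0,0,0],0],[0,[0,0,0],0]]'
python3 -m jog '[[0,[0,0,0],0],[0,[0,0,0],0],[0,[0,0,0],0],[0,[0,0,0],0],[0,[0,0,0],0],[0,[0,0,0],0],[0,[0,0,0],0],[0,[0,0,0],0]]'
python3 st.py 0.6485 0.1834 0.1 92.2
```

```text
time: 14.95
tcp_pos: [0.6175, 0.3361, 0.0055]
eef_rot: [[-1.0, 0.001, 0.001], [0.001, 1.0, 0.001], [-0.001, 0.001, -1.0]]
force: [0.3, 1.0, 0.5]
finger_gap: 0.0422
grip_force: 0.0
time: 15.62
tcp_pos: [0.6175, 0.3357, 0.0055]
eef_rot: [[-1.0, 0.001, 0.001], [0.001, 1.0, 0.0], [-0.001, 0.0, -1.0]]
force: [0.1, -1.5, 5.9]
finger_gap: 0.0176
grip_force: 30.0
t 15.62 tcp [0.6175 0.3357 0.0055] a 179.95 gap 0.0176 F [ 0.1 -1.5  5.9] q7 0.41
turn 1.95 then shift x,y,z units [-0.3067  0.0502 -0.1891]
shift now [-0.0624 -0.3044 -0.1891]
```

```bash
python3 -m jog '[[0,[0,0,-0.03],0],[0,[0,0,-0.055],0],[0,[0,0,-0.055],0],[0,[0,0,-0.05],0],[0,[0,0,0],0.15],[0,[0,0,0],0.15],[0,[0,0,0],0.15],[0,[0,0,0],0.15]]'
python3 -m jog '[[0,[0,0,0],0.15],[0,[0,0,0],0.15],[0,[0,0,0],0.15],[0,[0,0,0],0.15],[0,[0,0,0],0.15],[0,[0,0,0],0.15],[0,[0,0,0],0.15],[0,[0,0,0],0.15]]'
python3 -m jog '[[0,[0,0,0],0.15],[0,[-0.04,0.008,0],0],[0,[-0.07,0.01,0],0],[0,[-0.07,0.01,0],0],[0,[-0.07,0.01,0],0],[0,[-0.04,0.007,0],0],[0,[-0.017,0.005,0],0],[0,[0,0,0],0]]'
python3 -m jog '[[0,[0,0,0],0],[0,[0,0,0],0],[0,[0,0,0],0],[0,[0,0,0],0],[0,[0,0,0],0],[0,[0,0,0],0],[0,[0,0,0],0],[0,[0,0,0],0]]'
python3 st.py 0.6485 0.1834 0.032 92.2; python3 wl.py w6
```

```text
time: 16.28
tcp_pos: [0.617, 0.3355, 0.1005]
eef_rot: [[-0.888, 0.46, 0.0], [0.46, 0.888, 0.0], [-0.0, 0.0, -1.0]]
force: [0.3, -0.4, -0.5]
finger_gap: 0.0178
grip_force: 30.0
time: 16.95
tcp_pos: [0.6168, 0.3357, 0.1003]
eef_rot: [[-0.15, 0.989, -0.0], [0.989, 0.15, 0.0], [0.0, -0.0, -1.0]]
force: [0.4, 0.5, -0.3]
finger_gap: 0.0179
grip_force: 30.0
time: 17.62
tcp_pos: [0.6489, 0.1802, 0.0999]
eef_rot: [[-0.035, 0.999, 0.0], [0.999, 0.035, -0.001], [-0.001, 0.0, -1.0]]
force: [-0.4, -0.1, 0.6]
finger_gap: 0.0178
grip_force: 30.0
time: 18.28
tcp_pos: [0.648, 0.1832, 0.0996]
eef_rot: [[-0.039, 0.999, -0.0], [0.999, 0.039, -0.0], [-0.0, -0.0, -1.0]]
force: [0.7, 0.3, 0.5]
finger_gap: 0.0174
grip_force: 30.0
t 18.28 tcp [0.648  0.1832 0.0996] a 92.22 gap 0.0174 F [0.7 0.3 0.5] q7 -0.69
turn 0.0 then shift x,y,z units [0.0004 0.001  0.1353]
shift now [0.0004 0.001  0.1353]
blue [276.0, 198.4] [257, 173, 39, 52, 1932] [0.647  0.1995] [0.6469 0.2022] [0.6467 0.2066] [0.6464 0.2135]
blue [333.6, 221.5] [320, 179, 29, 88, 2005] [0.6917 0.1828] [0.6897 0.1863] [0.6867 0.1917] [0.6818 0.2003]
black [280.8, 169.2] [260, 168, 38, 11, 44] [0.6496 0.2216] [0.6494 0.2235] [0.6491 0.2264] [0.6485 0.231 ]
```

```bash
python3 -m jog '[[0,[0,0.001,0.03],0],[0,[0,0,0.04],0],[0,[0,0,0.035],0],[0,[0,0,0.02],0],[0,[0,0,0.006],0],[0,[0,0,0.003],0],[0,[0,0,0],0],[0,[0,0,0],0]]'
python3 st.py 0.6485 0.1834 0.031 92.2
python3 -m jog '[[0.6,[0,0,0],0],[0.6,[0,0,0],0],[0.6,[0,0,0],0],[0.6,[0,0,0],0],[0.6,[0,0,0],0],[0.6,[0,0,-0.03],0],[1,[0,0,-0.07],0],[1,[0,0,-0.07],0]]'
python3 -m jog '[[1,[-0.05,-0.04,-0.06],0],[1,[-0.05,-0.04,-0.06],0],[1,[-0.05,-0.04,-0.06],0],[1,[-0.05,-0.04,-0.06],0],[1,[-0.05,-0.04,-0.06],0],[1,[-0.05,0,-0.06],0],[1,[0,0,0],0],[1,[0,0,0],0]]'
python3 st.py 0.547 -0.022 0.1 174.5;python3 wl.py w7|grep -v black
```

```text
time: 19.0
tcp_pos: [0.6491, 0.1834, 0.0333]
eef_rot: [[-0.039, 0.999, 0.001], [0.999, 0.039, 0.001], [0.001, 0.001, -1.0]]
force: [-0.4, 1.2, -0.1]
finger_gap: 0.0177
grip_force: 30.0
t 19.0 tcp [0.6491 0.1834 0.0333] a 92.21 gap 0.0177 F [-0.4  1.2 -0.1] q7 -0.73
turn 0.0 then shift x,y,z units [ 0.     -0.0012  0.0046]
shift now [ 0.     -0.0012  0.0046]
time: 19.67
tcp_pos: [0.6474, 0.1828, 0.1182]
eef_rot: [[-0.039, 0.999, -0.003], [0.999, 0.039, -0.001], [-0.0, -0.003, -1.0]]
force: [0.9, -1.0, 0.3]
finger_gap: 0.0626
grip_force: 0.0
time: 20.33
tcp_pos: [0.5601, 0.0344, 0.2929]
eef_rot: [[-0.035, 0.999, 0.005], [0.999, 0.035, -0.001], [-0.001, 0.005, -1.0]]
force: [-0.5, -0.7, 0.1]
finger_gap: 0.0877
grip_force: 0.0
t 20.33 tcp [0.5601 0.0344 0.2929] a 92.02 gap 0.0877 F [-0.5 -0.7  0.1] q7 -0.34
turn -1.833 then shift x,y,z units [ 0.0153 -0.1149  0.3858]
shift now [-0.1115 -0.032   0.3858]
red [166.9, 8.9] [158, 0, 18, 19, 301] [0.4308 0.2163] [0.4337 0.2141] [0.4383 0.2105] [0.4454 0.2049]
red [139.0, 48.4] [129, 17, 21, 64, 876] [0.3956 0.1743] [0.3993 0.173 ] [0.4051 0.1709] [0.4143 0.1677]
red [173.7, 90.4] [166, 80, 16, 22, 302] [0.4335 0.1292] [0.4363 0.129 ] [0.4408 0.1286] [0.4478 0.1279]
red [162.7, 200.7] [157, 177, 13, 49, 553] [ 0.4107 -0.0107] [ 0.4141 -0.0078] [ 0.4194 -0.0031] [0.4277 0.0042]
blue [361.1, 6.5] [353, 0, 17, 14, 228] [0.6513 0.2266] [0.6491 0.2241] [0.6456 0.2201] [0.6402 0.2139]
blue [392.0, 47.2] [383, 16, 19, 65, 846] [0.6923 0.186 ] [0.6892 0.1844] [0.6842 0.1819] [0.6764 0.1781]
blue [355.8, 86.6] [348, 76, 17, 22, 330] [0.6543 0.1412] [0.6521 0.1407] [0.6485 0.1398] [0.6429 0.1385]
blue [365.8, 225.3] [356, 203, 21, 46, 507] [ 0.6871 -0.0368] [ 0.6841 -0.0333] [ 0.6793 -0.0277] [ 0.6719 -0.0188]
```

View pics/w7.png

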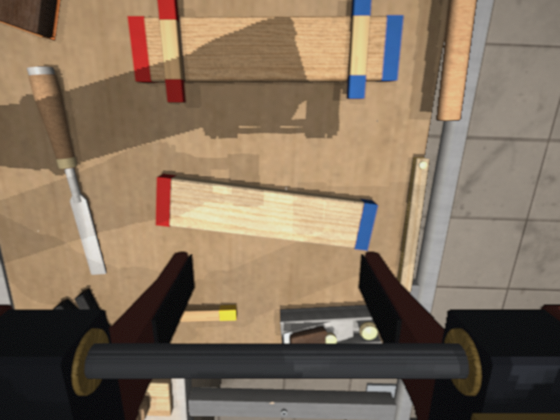

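Both sticks lie across their lines (red at column 170, blue at 358). The board runs from (163,201) to (366,225), and I go over it.

```bash
python3 -m jog '[[1,[-0.04,-0.008,0.02],0],[1,[-0.04,-0.008,0.03],0],[1,[-0.029,-0.008,0.03],0],[1,[0,0,0.03],-0.153],[1,[0,0,0.03],-0.153],[1,[0,0,0.03],-0.153],[1,[0,0,0.03],-0.153],[1,[0,0,0.03],-0.153]]'
python3 -m jog '[[1,[0,0,0.03],-0.153],[1,[0,0,0.03],-0.153],[1,[0,0,0.03],-0.153],[1,[0,0,0.026],-0.153],[1,[0,0,0],-0.153],[1,[0,0,0],-0.153],[1,[0,0,0],-0.153],[1,[0,0,0],0]]'
python3 st.py 0.548 -0.0214 0.004 174.6;python3 wl.py w8|grep red
```

```text
time: 21.05
tcp_pos: [0.5484, -0.0172, 0.1733]
eef_rot: [[-0.604, 0.797, -0.002], [0.797, 0.604, 0.001], [0.002, -0.001, -1.0]]
force: [0.3, -0.7, 1.3]
finger_gap: 0.0878
grip_force: 0.0
time: 21.72
tcp_pos: [0.5484, -0.0173, 0.1158]
eef_rot: [[-0.997, 0.084, -0.003], [0.084, 0.997, 0.002], [0.003, 0.002, -1.0]]
force: [0.8, -0.4, -0.0]
finger_gap: 0.0879
grip_force: 0.0
t 21.72 tcp [ 0.5484 -0.0173  0.1158] a 175.21 gap 0.0879 F [ 0.8 -0.4 -0. ] q7 0.9
turn 0.014 then shift x,y,z units [-0.     -0.0081  0.2236]
shift now [-0.0006 -0.0086  0.2236]
red [311.8, 21.7] [299, 11, 21, 30, 359] [0.4124 0.0181] [0.4144 0.017 ] [0.4176 0.0152] [0.4226 0.0123]
red [491.4, 47.0] [471, 30, 42, 35, 1205] [0.4388 0.1427] [0.4398 0.1368] [0.4413 0.1274] [0.4438 0.1126]
```

View pics/w8.png

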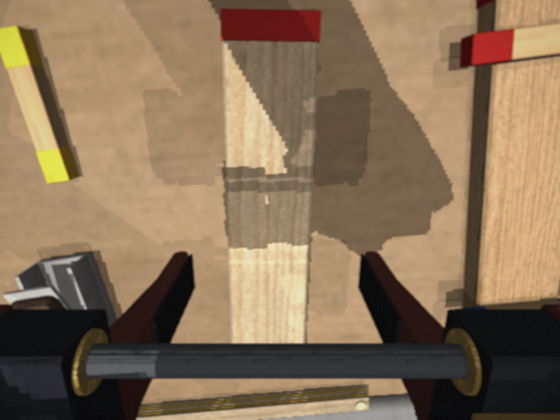

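The board lies between the fingers, 8 px left of centre. I shift 5 mm in tool −y, descend and grip.

```bash
python3 -m jog '[[1,[0,-0.01,0],0.013],[1,[0,0,0.03],0],[1,[0,0,0.05],0],[1,[0,0,0.055],0],[1,[0,0,0.045],0],[1,[0,0,0.03],0],[1,[0,0,0.012],0],[1,[0,0,0],0]]'
python3 -m jog '[[0,[0,0,0],0],[0,[0,0,0],0],[0,[0,0,0],0],[0,[0,0,0],0],[0,[0,0,0],0],[0,[0,0,0],0],[0,[0,0,0],0],[0,[0,0,0],0]]'
python3 st.py 0.5437 0.179 0.12 182.1
```

```text
time: 22.43
tcp_pos: [0.5479, -0.0239, 0.0047]
eef_rot: [[-0.995, 0.101, -0.002], [0.101, 0.995, 0.0], [0.002, -0.0, -1.0]]
force: [-0.2, -0.5, -0.1]
finger_gap: 0.0878
grip_force: 0.0
time: 23.1
tcp_pos: [0.5497, -0.024, 0.0072]
eef_rot: [[-0.995, 0.1, 0.002], [0.1, 0.995, -0.0], [-0.002, -0.0, -1.0]]
force: [-0.8, -0.1, 7.0]
finger_gap: 0.0662
grip_force: 30.0
t 23.1 tcp [ 0.5497 -0.024   0.0072] a 174.24 gap 0.0662 F [-0.8 -0.1  7. ] q7 0.76
turn -0.175 then shift x,y,z units [-0.0029  0.4062 -0.2256]
shift now [ 0.0523  0.4028 -0.2258]
```

```bash
python3 -m jog '[[0,[0,0,-0.03],0],[0,[0,0,-0.05],0],[0,[0,0,-0.06],-0.05],[0,[0,0,-0.06],-0.06],[0,[0,0,-0.03],-0.065],[0,[0,0.04,0],0],[0,[0,0.06,0],0],[0,[0,0.06,0],0]]'
python3 -m jog '[[0,[0,0.06,0],0],[0,[0,0.06,0],0],[0,[0,0.06,0],0],[0,[0,0.04,0],0],[0,[-0.002,0.026,0],0],[0,[0,0,0],0],[0,[0,0,0],0],[0,[0,0,0],0]]'
python3 st.py 0.5437 0.179 0.05 182.1;python3 wl.py w9|grep -v black
```

```text
time: 23.77
tcp_pos: [0.5458, 0.0553, 0.1221]
eef_rot: [[-0.999, -0.034, 0.0], [-0.034, 0.999, -0.001], [-0.0, -0.001, -1.0]]
force: [0.7, 0.1, -2.1]
finger_gap: 0.0661
grip_force: 30.0
time: 24.43
tcp_pos: [0.5423, 0.1771, 0.1211]
eef_rot: [[-0.999, -0.036, -0.0], [-0.036, 0.999, -0.001], [0.0, -0.001, -1.0]]
force: [0.6, -0.2, -2.6]
finger_gap: 0.0658
grip_force: 30.0
t 24.43 tcp [0.5423 0.1771 0.1211] a -177.95 gap 0.0658 F [ 0.6 -0.2 -2.6] q7 0.66
turn -0.001 then shift x,y,z units [-0.0029  0.0036  0.1422]
shift now [-0.0029  0.0038  0.1422]
```

View pics/w9.png

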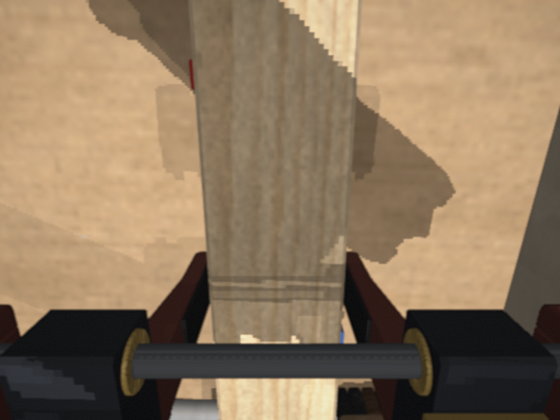

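The board is held centrally and in line. I lower it onto the sticks.

```bash
python3 -m jog '[[0,[-0.005,0.004,0.02],0],[0,[0,0,0.03],0],[0,[0,0,0.035],0],[0,[0,0,0.03],0],[0,[0,0,0.015],0],[0,[0,0,0.007],0],[0,[0,0,0.004],0],[0,[0,0,0],0]]'
python3 st.py 0.5437 0.179 0.05 182.1
python3 - <<'E'
from h import *
im=viewer.grab_frame('top');c=viewer.get_calibration('top');cv2.imwrite('pics/t2.png',im)
for k,m in masks(im).items():
    for b in blobs(m,12):
        if k in('red','blue') and 190<b[0][0]<270 and 130<b[0][1]<285: print(k,b[0],b[1],p2w(b[0],.067,c)[0][:2].round(4),p2w(b[0],.042,c)[0][:2].round(4))
E
```

```text
time: 25.15
tcp_pos: [0.5448, 0.1811, 0.0504]
eef_rot: [[-0.999, -0.037, -0.0], [-0.037, 0.999, 0.0], [0.0, 0.0, -1.0]]
force: [1.1, -0.8, -2.0]
finger_gap: 0.0661
grip_force: 30.0
t 25.15 tcp [0.5448 0.1811 0.0504] a -177.87 gap 0.0661 F [ 1.1 -0.8 -2. ] q7 0.59
turn 0.001 then shift x,y,z units [ 0.0023 -0.004   0.0009]
shift now [ 0.0023 -0.004   0.0009]
red [215.0, 252.0] [213, 249, 5, 7, 35] [0.4365 0.217 ] [0.4351 0.2204]
red [232.4, 266.4] [218, 262, 31, 10, 246] [0.4033 0.1754] [0.4011 0.1778]
blue [231.6, 149.8] [216, 146, 31, 9, 216] [0.6796 0.1826] [0.6841 0.1851]
blue [249.6, 165.0] [245, 162, 10, 7, 69] [0.6438 0.1391] [0.6474 0.1405]
```

```bash
python3 -m jog '[[0,[0,0,0.003],0],[0,[0,0,0.002],0],[0,[0,0,0],0],[0,[0,0,0],0],[0,[0,0,0],0],[0,[0,0,0],0],[0,[0,0,0],0],[0,[0,0,0],0]]'
python3 -m jog '[[1,[0,0,0],0],[1,[0,0,0],0],[1,[0,0,0],0],[1,[0,0,0],0],[1,[0,0,0],0],[1,[0,0,-0.03],0],[1,[0,0,-0.07],0],[1,[0,0,-0.07],0]]'
python3 st.py 0.64 -0.197 0.3 180
python3 - <<'E'
from h import *
im=viewer.grab_frame('top');c=viewer.get_calibration('top');cv2.imwrite('pics/t3.png',im)
for k,m in masks(im).items():
    for b in blobs(m,12):
        if k in('red','blue') and 190<b[0][0]<270 and 130<b[0][1]<285: print(k,b[0],b[1],p2w(b[0],.067,c)[0][:2].round(4),p2w(b[0],.042,c)[0][:2].round(4))
cal=np.load('w1.npy',allow_pickle=True).item() if 1 else 0
print(p2w([[342,137],[461,126],[352,170],[459,160]],.034,cal)[:,:2].round(4))
g=viewer.get_calibration('top'); print(p2w(np.array([[667,83],[728,80],[742,245],[686,250]])/2.85+[140,110],.034,g)[:,:2].round(4))
E
```

```text
time: 25.87
tcp_pos: [0.5453, 0.1812, 0.0493]
eef_rot: [[-0.999, -0.037, 0.002], [-0.037, 0.999, 0.0], [-0.002, 0.0, -1.0]]
force: [-1.0, -0.8, 5.2]
finger_gap: 0.0659
grip_force: 30.0
time: 26.53
tcp_pos: [0.5436, 0.1808, 0.134]
eef_rot: [[-0.999, -0.038, -0.003], [-0.038, 0.999, -0.0], [0.003, -0.0, -1.0]]
force: [0.6, 0.6, -0.3]
finger_gap: 0.0878
grip_force: 0.0
t 26.53 tcp [0.5436 0.1808 0.134 ] a -177.83 gap 0.0878 F [ 0.6  0.6 -0.3] q7 0.68
turn 0.048 then shift x,y,z units [-0.1927 -0.7555 -0.3321]
shift now [-0.1631 -0.7623 -0.3324]
red [214.9, 252.0] [213, 249, 5, 7, 34] [0.4365 0.2173] [0.4351 0.2206]
red [226.1, 266.6] [218, 262, 19, 10, 137] [0.4027 0.1902] [0.4004 0.193 ]
blue [231.1, 149.8] [216, 146, 31, 8, 216] [0.6796 0.1838] [0.6841 0.1863]
blue [249.5, 165.0] [245, 162, 10, 7, 70] [0.6438 0.1393] [0.6474 0.1408]
[[ 0.5701 -0.1861]
 [ 0.7226 -0.1729]
 [ 0.5859 -0.2295]
 [ 0.727  -0.2168]]
[[ 0.7173 -0.1647]
 [ 0.7207 -0.2176]
 [ 0.5776 -0.2296]
 [ 0.5726 -0.1814]]
```

```bash
python3 -m jog '[[1,[0,0,-0.06],0],[1,[0,0,-0.07],0],[1,[-0.012,-0.05,0],0],[1,[-0.018,-0.077,0],0],[1,[-0.018,-0.077,0],0],[1,[-0.018,-0.077,0],0],[1,[-0.018,-0.077,0],0],[1,[-0.018,-0.077,0],0]]'
python3 -m jog '[[1,[-0.018,-0.077,0],0],[1,[-0.018,-0.077,0],0],[1,[-0.018,-0.077,0],0],[1,[-0.018,-0.07,0],0],[1,[-0.006,-0.031,0],0],[1,[0,0,0],-0.07],[1,[0,0,0],0],[1,[0,0,0],0]]'
python3 st.py 0.648 -0.1995 0.11 185.3;python3 wl.py w10|grep zzz
```

```text
time: 27.25
tcp_pos: [0.604, -0.0364, 0.1993]
eef_rot: [[-0.999, -0.037, 0.001], [-0.037, 0.999, -0.0], [-0.001, -0.0, -1.0]]
force: [0.8, 0.2, 0.6]
finger_gap: 0.0876
grip_force: 0.0
time: 27.92
tcp_pos: [0.6488, -0.1976, 0.1987]
eef_rot: [[-0.996, -0.092, 0.0], [-0.092, 0.996, 0.001], [-0.001, 0.001, -1.0]]
force: [0.2, 0.1, -1.1]
finger_gap: 0.0874
grip_force: 0.0
t 27.92 tcp [ 0.6488 -0.1976  0.1987] a -174.72 gap 0.0874 F [ 0.2  0.1 -1.1] q7 1.43
turn -0.001 then shift x,y,z units [ 0.002  -0.0036  0.1774]
shift now [ 0.0021 -0.0038  0.1774]
```

View pics/w10.png

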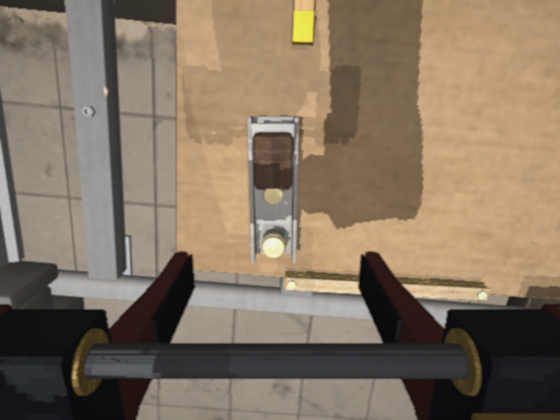

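Run:
```python
from h import *
c=np.load('w10.npy',allow_pickle=True).item()
w=p2w([[249,117],[299,117],[252,262],[295,262]],.034,c);print(w[:,:2].round(4),w.mean(0).round(4))
a=w[:2].mean(0);b=w[2:].mean(0);print(ang(a-b),np.linalg.norm(a-b))
m=w.mean(0);o=get_obs();print((o['eef_rot'].T@(m-o['tcp_pos'])/.5).round(4))
```

```text
[[ 0.5786 -0.2299]
 [ 0.5743 -0.1838]
 [ 0.7259 -0.2169]
 [ 0.7218 -0.1716]] [ 0.6501 -0.2006  0.034 ]
-175.09611715577526 0.1479312986568179
[-0.0017 -0.0071  0.3295]
```

The plane sits centred and in line between the fingers (column 274), with its rims spanning rows 117–262. I descend and grip.

```bash
python3 -m jog '[[1,[-0.002,-0.007,0.04],0],[1,[0,0,0.06],0],[1,[0,0,0.07],0],[1,[0,0,0.07],0],[1,[0,0,0.06],0],[1,[0,0,0.045],0],[1,[0,0,0.03],0],[1,[0,0,0.012],0]]'
python3 -m jog '[[1,[0,0,0],0],[0,[0,0,0],0],[0,[0,0,0],0],[0,[0,0,0],0],[0,[0,0,0],0],[0,[0,0,0],0],[0,[0,0,0],0],[0,[0,0,0],0]]'
python3 -m jog '[[0,[0,0,0],0],[0,[0,0,0],0],[0,[0,0,0],0],[0,[0,0,0],0],[0,[0,0,-0.03],0],[0,[0,0,-0.06],0],[0,[0,0,-0.06],0],[0,[0,0,-0.06],0]]'
python3 st.py 0.5437 0.1795 0.16 182.1
```

```text
time: 28.63
tcp_pos: [0.649, -0.201, 0.0027]
eef_rot: [[-0.996, -0.093, -0.003], [-0.093, 0.996, 0.001], [0.003, 0.001, -1.0]]
force: [-0.0, -0.1, -0.6]
finger_gap: 0.0879
grip_force: 0.0
time: 29.3
tcp_pos: [0.6503, -0.2017, 0.005]
eef_rot: [[-0.996, -0.092, 0.0], [-0.092, 0.996, 0.001], [-0.0, 0.001, -1.0]]
force: [-0.7, -0.7, 2.3]
finger_gap: 0.0479
grip_force: 30.0
time: 29.97
tcp_pos: [0.6488, -0.2033, 0.1098]
eef_rot: [[-0.996, -0.092, -0.003], [-0.092, 0.996, -0.0], [0.003, -0.0, -1.0]]
force: [0.4, -0.2, -6.1]
finger_gap: 0.0477
grip_force: 30.0
t 29.97 tcp [ 0.6488 -0.2033  0.1098] a -174.75 gap 0.0477 F [ 0.4 -0.2 -6.1] q7 1.38
turn 0.07 then shift x,y,z units [ 0.182   0.7727 -0.1005]
shift now [ 0.1395  0.7815 -0.1001]
```

```bash
python3 -m jog '[[0,[0,0,-0.05],0.07],[0,[0,0,-0.05],0],[0,[0.01,0.04,0],0],[0,[0.015,0.065,0],0],[0,[0.016,0.07,0],0],[0,[0.016,0.07,0],0],[0,[0.016,0.07,0],0],[0,[0.016,0.07,0],0]]'
python3 -m jog '[[0,[0.016,0.07,0],0],[0,[0.016,0.07,0],0],[0,[0.016,0.07,0],0],[0,[0.016,0.07,0],0],[0,[0.016,0.06,0],0],[0,[0.014,0.05,0],0],[0,[0,0,0],0],[0,[0,0,0],0]]'
python3 -m jog '[[0,[0,0,0],0],[0,[0,0,0],0],[0,[0,0,0],0],[0,[0,0,0],0],[0,[0,0,0],0],[0,[0,0,0],0],[0,[0,0,0],0],[0,[0,0,0],0]]'
python3 st.py 0.543 0.1805 0.075 182.1;python3 wl.py w11|grep -v black
```

```text
time: 30.63
tcp_pos: [0.5971, -0.0114, 0.1592]
eef_rot: [[-0.999, -0.036, -0.002], [-0.036, 0.999, -0.001], [0.002, -0.001, -1.0]]
force: [0.9, 0.2, -5.5]
finger_gap: 0.0479
grip_force: 30.0
time: 31.3
tcp_pos: [0.5432, 0.1826, 0.1596]
eef_rot: [[-0.999, -0.041, -0.001], [-0.041, 0.999, -0.001], [0.001, -0.001, -1.0]]
force: [1.0, -1.3, -6.3]
finger_gap: 0.0479
grip_force: 30.0
time: 31.97
tcp_pos: [0.5444, 0.1814, 0.1596]
eef_rot: [[-0.999, -0.037, -0.0], [-0.037, 0.999, 0.0], [0.0, 0.0, -1.0]]
force: [-0.1, 0.3, -6.6]
finger_gap: 0.0479
grip_force: 30.0
t 31.97 tcp [0.5444 0.1814 0.1596] a -177.89 gap 0.0479 F [-0.1  0.3 -6.6] q7 0.7
turn 0.0 then shift x,y,z units [ 0.0029 -0.0016  0.1692]
shift now [ 0.0029 -0.0016  0.1692]
red [275.0, 23.0] [226, 9, 98, 30, 2817] [0.3984 0.1744] [0.4004 0.1745] [0.4036 0.1746] [0.4087 0.1749]
red [212.2, 74.8] [197, 63, 31, 24, 666] [0.4388 0.1233] [0.4395 0.1251] [0.4406 0.1279] [0.4423 0.1324]
red [331.1, 74.5] [324, 63, 16, 24, 360] [0.435  0.2225] [0.4358 0.2211] [0.4371 0.2187] [0.4392 0.215 ]
```

View pics/w11.png

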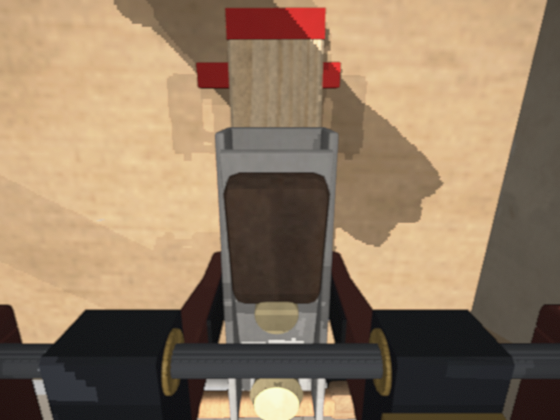

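The plane hangs centred and aligned over the board (column 276), with the red board end at row 23. I lower it gently.

```bash
python3 -m jog '[[0,[0.001,-0.002,0.03],0],[0,[0,0,0.04],0],[0,[0,0,0.04],0],[0,[0,0,0.03],0],[0,[0,0,0.018],0],[0,[0,0,0.01],0],[0,[0,0,0.005],0],[0,[0,0,0],0]]'
python3 -m jog '[[0,[0,0,0],0],[0,[0,0,0],0],[0,[0,0,0],0],[0,[0,0,0],0],[0,[0,0,0],0],[0,[0,0,0],0],[0,[0,0,0],0],[0,[0,0,0],0]]'
python3 st.py 0.5437 0.1805 0.072 182.1
```

```text
time: 32.68
tcp_pos: [0.5441, 0.1807, 0.073]
eef_rot: [[-0.999, -0.037, 0.0], [-0.037, 0.999, 0.0], [-0.0, 0.0, -1.0]]
force: [0.4, -0.3, -6.5]
finger_gap: 0.0479
grip_force: 30.0
time: 33.35
tcp_pos: [0.5439, 0.1804, 0.0731]
eef_rot: [[-0.999, -0.037, 0.0], [-0.037, 0.999, -0.0], [-0.0, -0.0, -1.0]]
force: [-0.1, 0.2, -5.4]
finger_gap: 0.0481
grip_force: 30.0
t 33.35 tcp [0.5439 0.1804 0.0731] a -177.88 gap 0.0481 F [-0.1  0.2 -5.4] q7 0.61
turn 0.0 then shift x,y,z units [0.0005 0.0002 0.0023]
shift now [0.0005 0.0002 0.0023]
```

```bash
python3 -m jog '[[0,[0,0,0.002],0],[0,[0,0,0.002],0],[0,[0,0,0],0],[0,[0,0,0],0],[0,[0,0,0],0],[0,[0,0,0],0],[0,[0,0,0],0],[0,[0,0,0],0]]'
python3 st.py
```

```text
time: 34.02
tcp_pos: [0.5441, 0.1805, 0.0717]
eef_rot: [[-0.999, -0.037, 0.0], [-0.037, 0.999, -0.0], [-0.0, -0.0, -1.0]]
force: [-3.3, -2.7, 5.3]
finger_gap: 0.0478
grip_force: 30.0
t 34.02 tcp [0.5441 0.1805 0.0717] a -177.89 gap 0.0478 F [-3.3 -2.7  5.3] q7 0.61
```

The plane is in contact: the force along z has turned to +5 N. I release, raise the arm clear and check.

```bash
python3 -m jog '[[1,[0,0,0],0],[1,[0,0,0],0],[1,[0,0,0],0],[1,[0,0,0],0],[1,[0,0,0],0],[1,[0,0,-0.03],0],[1,[0,0,-0.06],0],[1,[0,0,-0.07],0]]'
python3 -m jog '[[1,[0,0,-0.07],0],[1,[0,0,-0.07],0],[1,[0,0,-0.05],0],[1,[-0.03,-0.06,0],0],[1,[-0.03,-0.06,0],0],[1,[-0.03,-0.06,0],0],[1,[0,-0.06,0],0],[1,[0,-0.06,0],0]]'
python3 -m jog '[[1,[0,-0.06,0],0],[1,[0,-0.06,0],0],[1,[0,-0.06,0],0],[1,[0,-0.06,0],0],[1,[0,0,0],0],[1,[0,0,0],0],[1,[0,0,0],0],[1,[0,0,0],0]]'
python3 - <<'E'
from h import *
im=viewer.grab_frame('top');c=viewer.get_calibration('top')
for k,m in masks(im).items():
    for b in blobs(m,12):
        if k!='black' and 190<b[0][0]<420 and 130<b[0][1]<285: print(k,b[0],b[1],*[p2w(b[0],z,c)[0][:2].round(4) for z in (.016,.042,.067)])
s=viewer.grab_frame('scene')
A=cv2.resize(im[130:285,160:300],None,fx=3.6,fy=3.6,interpolation=cv2.INTER_CUBIC);B=cv2.resize(s[160:330,120:270],(280,317))
A=A[:,:504];cv2.imwrite('pics/fin.png',np.hstack([A,cv2.copyMakeBorder(B,0,A.shape[0]-317,0,0,0)]))
E
```

```text
time: 34.68
tcp_pos: [0.5427, 0.1801, 0.1514]
eef_rot: [[-0.999, -0.038, -0.003], [-0.038, 0.999, -0.001], [0.003, -0.0, -1.0]]
force: [0.3, -0.2, 0.7]
finger_gap: 0.088
grip_force: 0.0
time: 35.35
tcp_pos: [0.595, 0.031, 0.2472]
eef_rot: [[-0.999, -0.037, 0.001], [-0.037, 0.999, 0.001], [-0.001, 0.001, -1.0]]
force: [0.2, -0.2, -0.6]
finger_gap: 0.088
grip_force: 0.0
time: 36.02
tcp_pos: [0.5989, -0.0859, 0.2469]
eef_rot: [[-0.999, -0.039, 0.001], [-0.039, 0.999, 0.001], [-0.001, 0.001, -1.0]]
force: [0.1, 0.3, 0.2]
finger_gap: 0.0878
grip_force: 0.0
red [215.0, 252.0] [213, 249, 5, 7, 35] [0.4336 0.2239] [0.4351 0.2204] [0.4365 0.217 ]
red [252.6, 251.0] [248, 248, 10, 7, 69] [0.4374 0.131 ] [0.4387 0.1298] [0.4401 0.1286]
red [233.3, 266.1] [218, 261, 32, 11, 273] [0.3996 0.178 ] [0.4019 0.1756] [0.4041 0.1733]
blue [231.2, 149.8] [216, 146, 31, 8, 213] [0.6889 0.1887] [0.6841 0.1861] [0.6796 0.1835]
blue [212.6, 165.8] [210, 162, 6, 8, 42] [0.6479 0.2344] [0.6442 0.2306] [0.6406 0.227 ]
blue [249.5, 165.0] [245, 162, 10, 7, 70] [0.6513 0.1423] [0.6474 0.1408] [0.6438 0.1393]
yellow [380.9, 229.9] [378, 225, 7, 11, 68] [ 0.4939 -0.1865] [ 0.4939 -0.1801] [ 0.4939 -0.1739]
yellow [383.0, 264.5] [380, 260, 7, 10, 70] [ 0.4085 -0.1918] [ 0.4106 -0.1853] [ 0.4126 -0.1789]
```

View pics/fin.png

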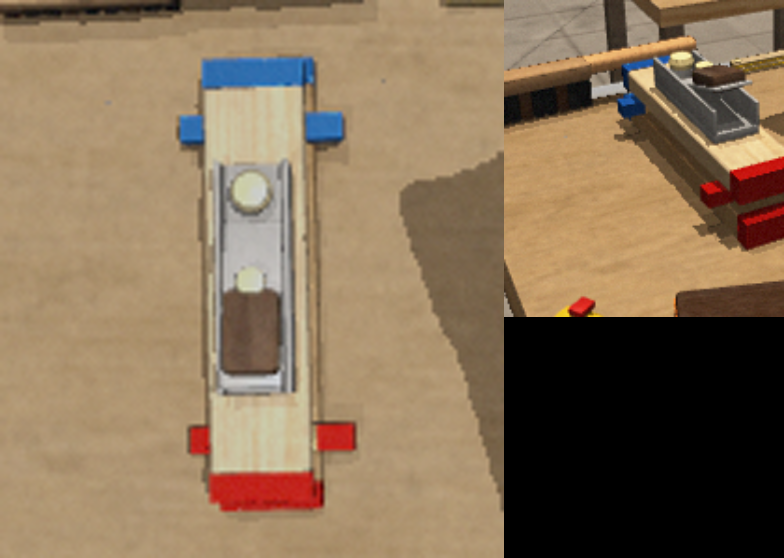

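The final picture shows the board flush over the base with red over red. Both sticks lie on their lines, the plane is upright and centred, and the yellow stick has not moved. I hand in.

```bash
python3 -c "
from bench import robot; print(robot.close_job())"
```

```text
the job is handed in; nothing more can be done
None
```

The stack is built and handed in at about 36 s. In the last picture both sticks are within about 5 mm of their lines, the board and plane are within about 3 mm of centre, and the yellow stick hasn't moved; the hand-in gave no verdict back.

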